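# Push the last marble block into the row for edge polishing

### The job

Three equal marble blocks are to have their front edges polished in one pass, and two of them already lie in the row, against the aluminium straightedge and its end stop. With the fingertips, push the third block along the bench until its long back edge is flush against the straightedge and its end is butted up to the laid block beside it, with no gap at either, then take the hand away. Keep it flat on the bench (no lifting or tipping), and leave the two laid blocks and the other things on the bench where they are.

Things in the scene. Friction and masses are not known exactly. Their poses are not given: they have to be found in the camera images.
- straightedge: Fixed aluminium angle screwed to the bench: 600 mm long (its y), 30 mm high, leg 4 mm thick; a low foot with screws lies behind it to x = 30 mm. Origin: on the bench, at mid-length of the upright face that the blocks lie against. That face is this frame's plane x = 0 and looks to -x, towards the robot; +y runs along it towards the end stop, z is up. Place and yaw (to 9 degrees) vary.
- end_stop (a point): The end stop, fixed to the +y end of the straightedge: a short length of the same angle at right angles to it, 100 mm long, 30 mm high. This point: on the bench where the stop's face (which looks to -y) meets the straightedge's face; 260 mm in +y from the straightedge's origin. Axes as the straightedge's.
- block: The third block, out of line: marble, 100 (its x) by 150 (its y) by 20 mm high, 0.65 to 0.9 kg, loose, lying flat; 3 to 6 N slide it, up to 20 N if the push bears down. Origin: centre of its underside. Starts on the robot's side of the straightedge, off the open (-y) end of the row, askew by up to 23 degrees. In place, its axes match the straightedge's and its origin is at x = -50 mm there.
- laid_mid: Marble block of the same 100 x 150 x 20 mm size, already laid against the straightedge: the neighbour that the loose block must butt against. Loose, lying flat. Origin: centre of its underside, at about x = -50, y = +34 mm in the straightedge's frame; its free end face is 75 mm from there in -y.
- laid_end: Marble block of the same 100 x 150 x 20 mm size, already laid against the straightedge, between laid_mid and the end stop. Loose. Origin: centre of its underside, about x = -50, y = +185 mm in the straightedge's frame.
- offcut: Bystander: small marble offcut 85 x 55 x 20 mm, loose. Origin: centre of its underside.
- rubbing_block: Bystander: hand rubbing block 100 x 50 mm, 36 mm high, dark stone under a wooden back, loose. Origin: centre of its underside.
- pad: Bystander: round polishing pad, 100 mm across, 9 mm thick, loose. Origin: centre of its underside.
- spray_bottle: Bystander: spray bottle, body 74 mm across, 215 mm high with its trigger head, loose, standing left of the end stop. Origin: centre of its underside.
Mind the look-alikes: they are no part of the job. Leave any red or turquoise look-alike of the laid_mid alone. Leave any turquoise look-alike of the block alone.

How it is judged:
By the outcome, as a careful person would: the job done as asked, in the order asked, and still so for the second after the job is handed in, with the robot touching nothing.
It also fails if it takes over 58 s, if anything falls off the work surface, if the arm or the gripper's body presses on something with over 40 N, if the wrist force passes 120 N, or if a joint passes its speed limit or range.

### The arm

A 6-joint arm with a two-finger parallel gripper is mounted at the origin on the work surface. World frame = base frame: x ahead of the robot, y to its left, z up, the work surface at z = 0. Lengths are in m, angles in rad, forces in N, time in s.
With the tool pointing down it reaches from about 0.35 to 0.775 m from the base axis. Payload 5.5 kg.
Tool frame: the origin (TCP) lies between the finger pads; the fingertips stand 17 mm ahead of it and the grasp point (between the pads) lies 2 mm behind it (env.finger_overhang is the distance from the TCP to the fingertips, in m); z points along the fingers, y is the line along which they close (so a half turn about z gives the same grasp; the last joint's range is limited). The gripper opens to 85 mm and grips with 20 to 120 N. Pads are 22 mm wide; open, the fingers measure 114 mm over their backs; the gripper's body (76 mm by 85 mm) begins 54 mm behind the grasp point. The pads swing forward as they close: fully open they stand 13 mm farther back than shut.
Start: joints at [-1.363, 0.313, 0.046, 1.304, 0, 1.431], TCP at [0.196, -0.541, 0.248] pointing down, gripper open.
Joint ranges: [-2.76, 2.76], [-0.86, 1.69], [-1.03, 1.26], [-2.2, 2.34], [-1.47, 1.5], [-3.14, 3.14]. Speed limits (rad/s): [2.57, 2.57, 3.14, 3.14, 3.14, 3.14].

### API

Orientations are given as a unit quaternion [w, x, y, z].
In Python, from workcell import env gives the robot as it stands. The module is installed in compiled form; this text tells all that it offers.
- The arm moves only by the shell command python3 -m pendant 'ROWS' [FORCE]. ROWS is JSON, a list of rows, each a list of 5 numbers: the gripper's target within -1 to 1 (fully open at 1, half-way at 0, shut at -1), then the shift along the tool's x, y, z in m, then the turn about the tool's z in rad. A call has 1 to 8 rows; each row shifts and turns the commanded pose from where the row before left it, along the tool's axes as they then stand; what a row does not reach is not made up. A row lasts 1/8 s, in which the tool goes at most 62.5 mm and 10.7 degrees, less where a joint would pass 70% of its speed; a pose out of reach is approached as far as the arm can. A call with a gripper value outside its range is refused whole. The fingers move at their own pace and stop on an object; FORCE is the grip in N (left out, the last holds). Time passes only in rows, so rows that do not move let the fingers close. It gives the time, the measured TCP pose, the force, the opening and the grip force at its end, in the units of the state.
- env.get_state(): the state, without advancing time (a new reading comes with each control period).
- env.read_camera(name): name is "scene" or "top"; returns the picture (420x560x3 uint8, red, green, blue); there is no depth.
- env.calibration(name): a dict with "K" (3x3 intrinsics, pixels), "distortion" ([k1, k2, p1, p2, k3] as OpenCV has them; the pictures are not rectified), "T" (4x4, takes a point from camera to world coordinates). Camera axes: x right, y down, z forward; pixel columns grow to the right and rows downward; lengths in m; the calibration is good to about 2 mm. A picture is of the moment at which its call begins. calibration takes no time and is no camera call.
- env.hand_in(): hands the job in; it is judged then, once.
Trained networks look in the newest picture that a camera, given by its name, has taken for a name from the list of things; names that differ only in an ending like _2 or _b are one class to them, and where a whole thing is asked for, a point or a joint stands for the part that bears it (a point fixed in the world has none). Each returns a list of dicts, best first, with "score" (0 to 1); they miss things now and then, are a little off and sometimes report something else, mostly with a low value. They report only what shows in the picture. A call takes as long as a camera call. They do not tell look-alikes from the thing itself.
- env.recognise(camera, label): "centre" ([column, row] in pixels, amid what is visible of it).
The state is a dict: "clock": time; "joint_pos": joint angles; "qvel": joint speeds; "tau": joint torques, N m; "tcp_pos": TCP position; "orientation": TCP orientation; "wrist_force": force on the tool from outside, world axes, zero at the start; "ft_torque": the same for the moment, N m; "finger_gap": finger opening in m; "grip_force": force on a finger pad.
Only numpy, scipy, OpenCV 4.12 (cv2) and the standard library are available. Lean on these libraries where they do the work, as an engineer would, in place of code of your own. Each camera call takes 0.05 s, during which the arm holds its last target. There are 200 camera calls.

## Working session

There is one attempt and no reset: what is moved stays moved. The work goes in short steps, Python scripts to look and compute and a shell command to move; the robot and the scene stay as the last step left them, time stands still between calls to the robot, and variables do not carry over. Pictures are saved under pics/ and viewed, at most 10 in all, crops included, and the job is handed in when it is done.

```bash
mkdir -p pics
python3 - <<'E'
from workcell import env
import cv2
for n in("scene","top"):
    cv2.imwrite(f"pics/{n}0.png",cv2.resize(env.read_camera(n)[:,:,::-1],None,fx=1.4,fy=1.4,interpolation=cv2.INTER_CUBIC))
    c=env.calibration(n);print(n,c["T"].round(3).tolist(),c["K"].round(1).tolist(),c["distortion"])
    for l in("block","laid_mid","laid_end"): print(l,[(r["centre"],round(r["score"],2)) for r in env.recognise(n,l)])
print(env.get_state())
E
```

```text
scene [[-0.772, 0.438, -0.46, 1.231], [0.636, 0.534, -0.557, 0.868], [0.002, -0.723, -0.691, 1.15], [0.0, 0.0, 0.0, 1.0]] [[515.2, 0.0, 273.6], [0.0, 515.2, 211.9], [0.0, 0.0, 1.0]] [0.06207505 0.         0.         0.         0.        ]
block [([229.9, 212.4], 0.7), ([200.2, 140.9], 0.65)]
laid_mid [([264.1, 156.5], 0.84), ([264.0, 252.5], 0.77), ([226.8, 208.6], 0.74)]
laid_end [([301.9, 283.7], 0.81), ([160.6, 170.6], 0.23)]
top [[-0.028, -0.997, 0.068, 0.435], [-0.999, 0.029, 0.02, -0.019], [-0.022, -0.067, -0.998, 1.242], [0.0, 0.0, 0.0, 1.0]] [[451.6, 0.0, 282.4], [0.0, 451.6, 213.2], [0.0, 0.0, 1.0]] [0.04151512 0.         0.         0.         0.        ]
block [([340.4, 190.0], 0.96)]
laid_mid [([257.6, 176.3], 0.95), ([397.2, 283.5], 0.87), ([309.6, 276.8], 0.68)]
laid_end [([204.7, 185.4], 0.84), ([229.1, 244.3], 0.47), ([342.5, 189.8], 0.28)]
{'clock': 0.4, 'joint_pos': array([-1.36256764e+00,  3.13341660e-01,  4.59519084e-02,  1.30355399e+00,
        2.47107458e-06,  1.43118206e+00]), 'qvel': array([-0.00023845, -0.00168956,  0.00196042,  0.00015825,  0.00146428,
        0.0001844 ]), 'tau': array([-9.02607371e-04, -4.79892111e+01,  2.98393875e+01,  4.94436725e-03,
       -1.07113301e-04, -8.74122481e-07]), 'tcp_pos': array([ 0.1959826 , -0.54055983,  0.24818185]), 'orientation': array([-7.37076343e-05,  9.84913743e-01,  1.73045986e-01, -1.29343132e-06]), 'wrist_force': array([-0.43973266, -0.87434992,  0.6319698 ]), 'ft_torque': array([-0.03540355, -0.05894054, -0.00037757]), 'grip_force': 0.0, 'finger_gap': 0.08521655235490683}
```

View pics/top0.png

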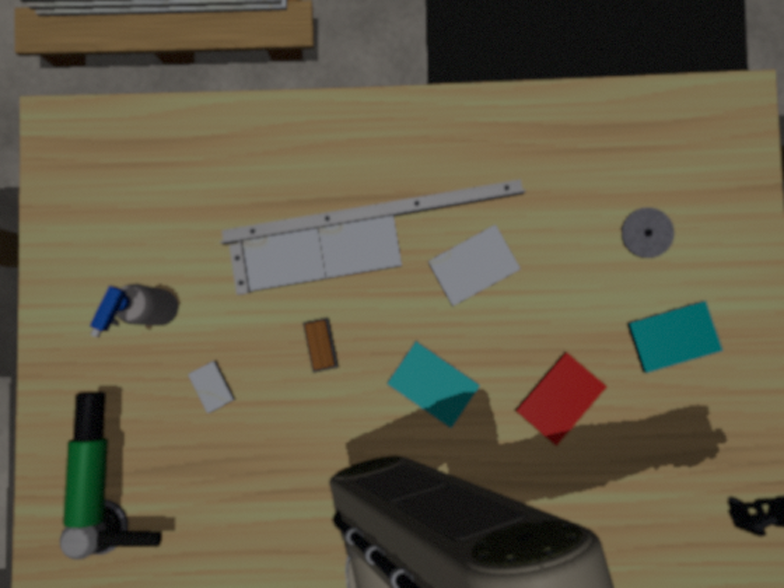

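View pics/scene0.png

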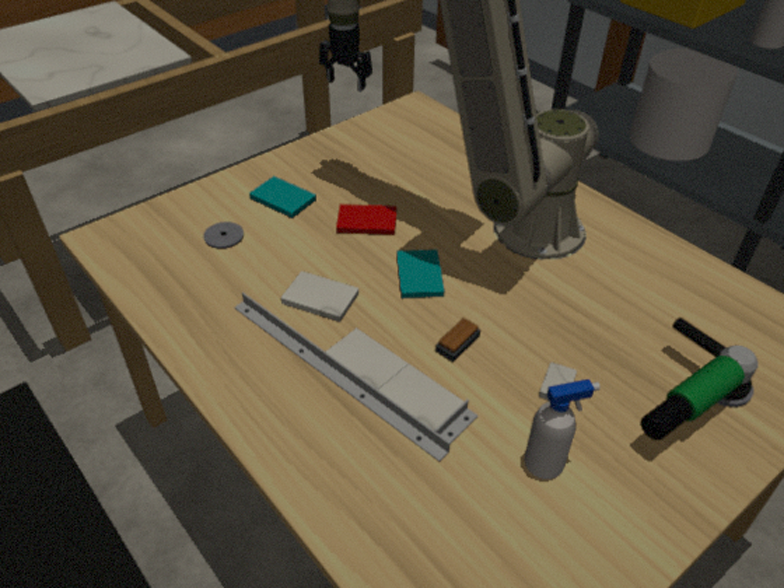

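The top picture shows the loose white block at about (474,265). The two laid blocks are at (285,260) and (360,243), the straightedge runs from (222,237) to (523,188), and the red and turquoise decoys sit lower right. Next I'll measure these.

```bash
cat > h.py <<'E'
import numpy as np,cv2
from workcell import env
def w(px,z,n="top"):
    c=env.calibration(n);u=cv2.undistortPoints(np.array(px,float).reshape(-1,1,2),np.array(c["K"]),np.array(c["distortion"])).reshape(-1,2)
    T=np.array(c["T"]);d=np.c_[u,np.ones(len(u))]@T[:3,:3].T
    return (T[:3,3]+d*((z-T[2,3])/d[:,2])[:,None])[:,:2]
def pix(P,n="top"):
    c=env.calibration(n);T=np.linalg.inv(np.array(c["T"]))
    return cv2.projectPoints(np.array(P,float).reshape(-1,1,3),cv2.Rodrigues(T[:3,:3])[0],T[:3,3],np.array(c["K"]),np.array(c["distortion"]))[0].reshape(-1,2)
def rects(n="top",z=.02,thr=110):
    im=env.read_camera(n);h=cv2.cvtColor(im,cv2.COLOR_RGB2HSV)
    m=((h[:,:,1]<45)&(h[:,:,2]>thr)).astype(np.uint8)*255
    cs,_=cv2.findContours(m,cv2.RETR_EXTERNAL,cv2.CHAIN_APPROX_NONE)
    out=[]
    for c in cs:
        if cv2.contourArea(c)<300: continue
        p=w(c.reshape(-1,2),z);r=cv2.minAreaRect((p*1000).astype(np.float32))
        out.append(r)
    return im,m,out
E
python3 - <<'E'
from h import *
im,m,o=rects()
for r in o: print(np.round(r[0],1),np.round(r[1],1),round(r[2],2))
for p in((340,190),(300,172),(345,155),(325,143),(230,185)): print(im[p[1],p[0]])
g=cv2.cvtColor(im,cv2.COLOR_RGB2BGR)[115:235,140:395]
cv2.imwrite("pics/c1.png",cv2.resize(g,None,fx=3.1,fy=3.1,interpolation=cv2.INTER_CUBIC))
cv2.imwrite("pics/m1.png",m)
print(env.finger_overhang)
E
```

```text
[358.  367.6] [86.4 54.6] 26.28
[ 579.  -147.8] [101.9 152.6] 26.99
[640.8  41.8] [127.2 595.8] 7.91
[127 130 135]
[129 119  86]
[129 118  86]
[121 120 122]
[117 118 122]
0.017
```

View pics/c1.png

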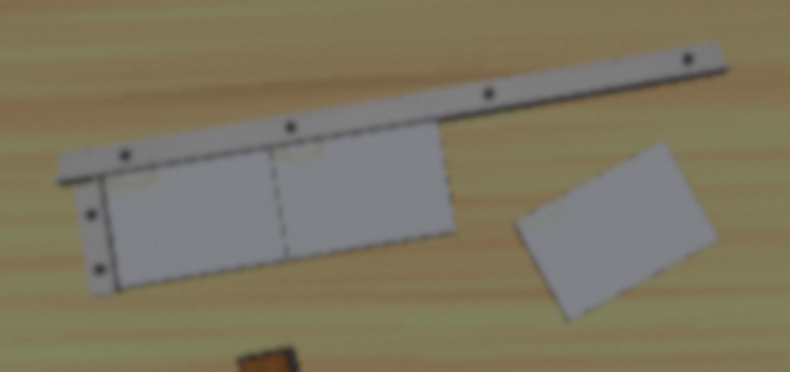

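The crop shows the laid pair with its free end running from (437,121) to (455,232). The loose block's corners are (515,221), (661,142), (717,238) and (569,321). The straightedge's dark face runs from (58,183) to (727,70).

Run:
```python
from h import *
c=lambda P:np.array(P,float)/3.1+[140-.4,115-.4]
q=w(c([(437,121),(455,232),(119,289),(515,221),(661,142),(717,238),(569,321)]),.02);print(q.round(4))
b=w(c([(727,72),(440,120),(60,184)]),0.0);t=w(c([(727,68),(60,180)]),.03);print(b.round(4),t.round(4))
f=q[1]-q[2];e=q[0]-q[1]
print("yaw front",np.degrees(np.arctan2(f[0],-f[1])),"len",np.linalg.norm(f),"end",np.degrees(np.arctan2(e[1],e[0])),np.linalg.norm(e))
d=t[0]-t[1];print("yaw se",np.degrees(np.arctan2(d[0],-d[1])))
a=np.radians(8);X=np.array([np.cos(a),np.sin(a)]);Y=np.array([-X[1],X[0]])
print("in row frame, origin free-end back corner");
for p in q: print(((p-q[0])@X).round(4),((p-q[0])@Y).round(4))
bc=np.array([.579,-.1478]);print((bc-q[0])@X,(bc-q[0])@Y)
tg=q[0]-.05*X-.075*Y;print("target",tg)
```

```text
[[ 0.6811  0.0058]
 [ 0.5822 -0.0073]
 [ 0.5407  0.2892]
 [ 0.5902 -0.0602]
 [ 0.6559 -0.1902]
 [ 0.5698 -0.2357]
 [ 0.501  -0.1044]]
[[ 0.7206 -0.2539]
 [ 0.6859  0.0035]
 [ 0.6385  0.3459]] [[ 0.7172 -0.2484]
 [ 0.6371  0.337 ]]
yaw front 7.952573580900814 len 0.29932917959103794 end 7.520818583359313 0.09978010654362102
yaw se 7.789433235760827
in row frame, origin free-end back corner
0.0 0.0
-0.0998 0.0008
-0.0995 0.3002
-0.0991 -0.0527
-0.0522 -0.1906
-0.1438 -0.2236
-0.1936 -0.0841
-0.12246293547031725 -0.13789494111276723
target [ 0.64200445 -0.07543226]
```

```bash
cat >> h.py <<'E'
A=np.radians(7.85);X=np.array([np.cos(A),np.sin(A)]);Y=np.array([-X[1],X[0]]);O=np.array([.6811,.0058])
def st():
    from scipy.spatial.transform import Rotation as R
    s=env.get_state();q=s["orientation"];M=R.from_quat([q[1],q[2],q[3],q[0]]).as_matrix()
    d=s["tcp_pos"][:2]-O
    a=np.arctan2(M[1,0],M[0,0]);F=s["wrist_force"]
    print("t",round(s["clock"],2),"row xy",round(d@X,4),round(d@Y,4),"z",round(s["tcp_pos"][2],4),"yaw",round(np.degrees(a),2),"gap",round(s["finger_gap"],4),"Frow",round(F[:2]@X,2),round(F[:2]@Y,2),round(F[2],2))
    return s,M
def go(rx,ry,z):
    s,M=st();p=np.r_[O+rx*X+ry*Y,z];print("tool shift",(M.T@(p-s["tcp_pos"])).round(4),"turn",round(np.arctan2(M[1,0],M[0,0])-A,4))
E
python3 - <<'E'
from h import *
go(-.235,-.135,.10)
q=w(np.array([(416,342),(478,384),(388,383),(451,425),(566,352),(516,408)])/1.4,.02)
for p in q: print(((p-O)@X).round(3),((p-O)@Y).round(3))
E
```

```text
t 0.45 row xy -0.5552 -0.475 z 0.2482 yaw 19.93 gap 0.0855 Frow 0.39 0.57 -0.43
tool shift [ 0.3842 -0.2655  0.1483] turn 0.2108
-0.251 -0.004
-0.35 -0.107
-0.32 0.063
-0.418 -0.043
-0.317 -0.283
-0.406 -0.17
```

```bash
python3 -m pendant '[[1,0.048,-0.0332,0,0],[1,0.048,-0.0332,0,0],[1,0.048,-0.0332,0,0],[1,0.048,-0.0332,0,0],[1,0.048,-0.0332,0,0],[1,0.048,-0.0332,0,0],[1,0.048,-0.0332,0,0],[1,0.048,-0.0332,0,0]]'; python3 -m pendant '[[0.6,0,0,0.04,0.1054],[0.6,0,0,0.04,0.1054],[0.6,0,0,0.04,0],[0.6,0,0,0.028,0],[0.6,0,0,0,0]]'
python3 - <<'E'
from h import *
go(-.235,-.135,.05)
E
```

```text
clock: 1.45
tcp_pos: [0.4674, -0.1584, 0.2487]
orientation: [0.0, 0.985, 0.173, 0.0]
wrist_force: [0.2, -0.4, -1.0]
finger_gap: 0.0856
grip_force: 0.0
clock: 2.08
tcp_pos: [0.4647, -0.1591, 0.0985]
orientation: [-0.001, 0.998, 0.068, -0.002]
wrist_force: [-0.9, -0.5, 0.1]
finger_gap: 0.0682
grip_force: 0.0
t 2.08 row xy -0.2368 -0.1338 z 0.0985 yaw 7.85 gap 0.0682 Frow -0.91 -0.33 0.14
tool shift [0.002  0.0013 0.0484] turn 0.0001
```

```bash
python3 -m pendant '[[0.6,0,0,0.04,0],[0.6,0,0,0.034,0],[0.6,0,0,0.0,0]]'; for i in 1; do python3 -m pendant '[[0.6,0,0,0.002,0],[0.6,0,0,0.002,0],[0.6,0,0,0,0]]';  done; python3 -m pendant '[[0.6,0,0,0.002,0],[0.6,0,0,0,0]]'
```

```text
clock: 2.45
tcp_pos: [0.4654, -0.1596, 0.0257]
orientation: [-0.001, 0.998, 0.068, -0.001]
wrist_force: [-0.4, -0.3, 1.0]
finger_gap: 0.0681
grip_force: 0.0
clock: 2.82
tcp_pos: [0.4672, -0.1604, 0.0233]
orientation: [0.001, 0.998, 0.068, 0.001]
wrist_force: [0.1, -0.3, -0.4]
finger_gap: 0.0682
grip_force: 0.0
clock: 3.08
tcp_pos: [0.4664, -0.16, 0.0203]
orientation: [0.0, 0.998, 0.068, -0.0]
wrist_force: [-0.3, 0.1, -1.0]
finger_gap: 0.0683
grip_force: 0.0
```

```bash
for i in 1; do python3 -m pendant '[[0.6,0,0,0.002,0],[0.6,0,0,0,0]]'; python3 -m pendant '[[0.6,0,0,0.002,0],[0.6,0,0,0,0]]'; done; python3 -m pendant '[[0.6,0,0,0.002,0],[0.6,0,0,0,0]]'
```

```text
clock: 3.32
tcp_pos: [0.4663, -0.16, 0.018]
orientation: [-0.0, 0.998, 0.068, -0.0]
wrist_force: [0.4, -0.0, -0.6]
finger_gap: 0.0683
grip_force: 0.0
clock: 3.58
tcp_pos: [0.4663, -0.16, 0.0161]
orientation: [-0.0, 0.998, 0.068, -0.0]
wrist_force: [0.1, -0.3, -0.2]
finger_gap: 0.0682
grip_force: 0.0
clock: 3.82
tcp_pos: [0.4663, -0.16, 0.0141]
orientation: [-0.0, 0.998, 0.068, -0.0]
wrist_force: [-0.2, 0.7, -0.2]
finger_gap: 0.0682
grip_force: 0.0
```

```bash
python3 -m pendant '[[0.6,0.01,0,0,0],[0.6,0.01,0,0,0],[0.6,0.01,0,0,0],[0.6,0.01,0,0,0],[0.6,0.008,0,0,0],[0.6,0.008,0,0,0],[0.6,0.008,0,0,0],[0.6,0.008,0,0,0]]'
python3 - <<'E'
from h import *
st()
im,m,o=rects()
for r in o: print(np.round(r[0],1),np.round(r[1],1),round(r[2],2))
g=cv2.cvtColor(im,cv2.COLOR_RGB2BGR)[115:265,180:395]
cv2.imwrite("pics/c2.png",cv2.resize(g,None,fx=3.5,fy=3.5,interpolation=cv2.INTER_CUBIC))
E
```

```text
clock: 4.82
tcp_pos: [0.5357, -0.1487, 0.0133]
orientation: [-0.001, 0.998, 0.069, -0.003]
wrist_force: [-6.4, 2.5, 1.6]
finger_gap: 0.0683
grip_force: 2.5
t 4.83 row xy -0.1652 -0.1332 z 0.0133 yaw 7.9 gap 0.0683 Frow -6.03 3.33 1.61
[-0.3 33.2] [187.4  55.7] 67.22
[ 84.3 240.2] [210.   66.3] 66.17
[358.  367.6] [86.3 54.6] 26.27
[ 606.2 -122.5] [81.2 94.4] 14.99
[639.8  41.6] [129.3 595.8] 7.91
```

View pics/c2.png

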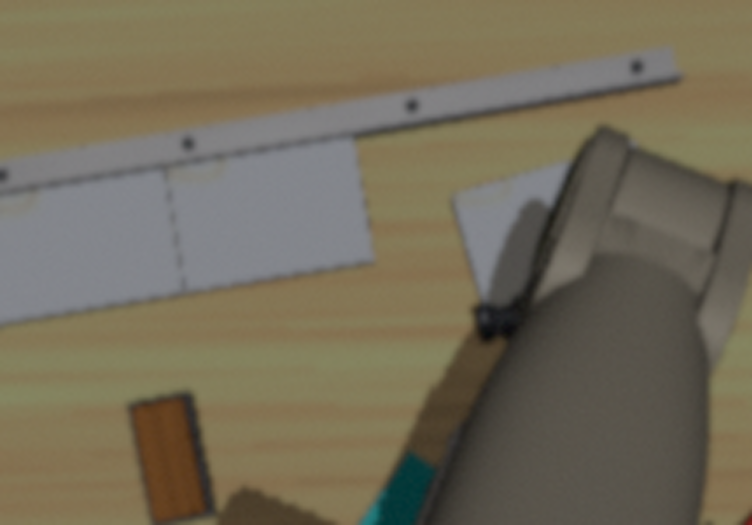

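The block is turning towards the row; its left end edge runs from (455,197) to (488,300), and the arm hides the rest. I'll keep pushing.

```bash
python3 -m pendant '[[0.6,0.007,0,0,0],[0.6,0.007,0,0,0],[0.6,0.007,0,0,0],[0.6,0.007,0,0,0],[0.6,0.007,0,0,0],[0.6,0.004,0,0,0]]'; python3 -c "
from h import *
st()"; python3 -m pendant '[[0.6,0.004,0,0,0],[0.6,0.003,0,0,0]]';python3 -c "
from h import *
st()"; python3 -m pendant '[[0.6,0.002,0,0,0],[0.6,0.0,0,0,0]]';python3 -c "
from h import *
st()"
```

```text
clock: 5.62
tcp_pos: [0.5754, -0.1446, 0.0134]
orientation: [-0.0, 0.998, 0.068, -0.002]
wrist_force: [-4.2, -1.3, -1.3]
finger_gap: 0.0682
grip_force: 2.1
t 5.62 row xy -0.1253 -0.1346 z 0.0134 yaw 7.83 gap 0.0682 Frow -4.34 -0.7 -1.31
clock: 5.88
tcp_pos: [0.5832, -0.1438, 0.0138]
orientation: [-0.0, 0.998, 0.068, -0.0]
wrist_force: [-3.8, -0.2, -3.2]
finger_gap: 0.0683
grip_force: 1.7
t 5.88 row xy -0.1174 -0.1348 z 0.0138 yaw 7.85 gap 0.0683 Frow -3.83 0.31 -3.24
clock: 6.12
tcp_pos: [0.5856, -0.1436, 0.0143]
orientation: [0.0, 0.998, 0.068, 0.0]
wrist_force: [-2.7, -1.4, -1.7]
finger_gap: 0.0685
grip_force: 1.3
t 6.12 row xy -0.115 -0.135 z 0.0143 yaw 7.85 gap 0.0685 Frow -2.82 -1.0 -1.74
```

```bash
python3 -m pendant '[[0.6,0.002,0,0,0],[0.6,0.0,0,0,0]]';python3 -c "
from h import *
st()"; python3 -m pendant '[[0.6,0.002,0,0,0],[0.6,0.0,0,0,0]]';python3 -c "
from h import *
st()"
```

```text
clock: 6.38
tcp_pos: [0.5875, -0.1434, 0.0144]
orientation: [0.0, 0.998, 0.068, 0.0]
wrist_force: [-4.3, 0.0, -2.2]
finger_gap: 0.0682
grip_force: 1.6
t 6.38 row xy -0.1131 -0.135 z 0.0144 yaw 7.85 gap 0.0682 Frow -4.21 0.58 -2.24
clock: 6.62
tcp_pos: [0.5895, -0.1432, 0.0144]
orientation: [0.0, 0.998, 0.068, 0.0]
wrist_force: [-2.0, 0.5, -1.3]
finger_gap: 0.0683
grip_force: 1.8
t 6.62 row xy -0.1111 -0.1351 z 0.0144 yaw 7.85 gap 0.0683 Frow -1.91 0.81 -1.28
```

```bash
python3 -m pendant '[[0.6,0.0015,0,0,0],[0.6,0.0,0,0,0]]' | grep -E "tcp|wrist"; python3 -m pendant '[[0.6,0.0015,0,0,0],[0.6,0.0,0,0,0]]'| grep -E "tcp|wrist";python3 -c "
from h import *
st()"
```

```text
tcp_pos: [0.5908, -0.143, 0.0144]
wrist_force: [-5.2, -0.8, 0.2]
tcp_pos: [0.592, -0.1429, 0.0144]
wrist_force: [-5.8, -0.1, 0.3]
t 7.12 row xy -0.1086 -0.1351 z 0.0144 yaw 7.84 gap 0.0686 Frow -5.77 0.74 0.3
```

```bash
python3 -m pendant '[[0.6,0.0015,0,0,0],[0.6,0.0,0,0,0]]' | grep -E "tcp|wrist"; python3 -m pendant '[[0.6,0.001,0,0,0],[0.6,0.0,0,0,0]]'| grep -E "tcp|wrist";python3 -c "
from h import *
st()"
```

```text
tcp_pos: [0.592, -0.1428, 0.0144]
wrist_force: [-9.7, -2.3, 4.4]
tcp_pos: [0.592, -0.1428, 0.0144]
wrist_force: [-13.1, -3.2, 6.7]
t 7.62 row xy -0.1086 -0.135 z 0.0144 yaw 7.81 gap 0.0687 Frow -13.36 -1.37 6.65
```

```bash
python3 -m pendant '[[0.6,-0.02,0,0,0],[0.6,-0.02,0,-0.02,0],[0.6,0,0,-0.05,0],[0.6,0,0.045,-0.015,-0.17],[0,0,0,0,-0.17],[0,0,0,0,-0.17],[0,0,0,0,-0.17],[0,0,0,0,-0.17]]'|head -3; python3 -m pendant '[[0,-0.05,0,0,-0.18],[0,-0.05,0,0,-0.18],[0,0,0,0,-0.18],[0,0,0,0,-0.18],[0,0,0,0,0]]'
python3 - <<'E'
from h import *
go(-.05,-.26,.06)
im,m,o=rects()
for r in o: print(np.round(r[0],1),np.round(r[1],1),round(r[2],2),"row",(np.array(r[0])/1000-O)@X,(np.array(r[0])/1000-O)@Y)
g=cv2.cvtColor(im,cv2.COLOR_RGB2BGR)[115:265,180:395]
cv2.imwrite("pics/c3.png",cv2.resize(g,None,fx=3.5,fy=3.5,interpolation=cv2.INTER_CUBIC))
E
```

```text
clock: 8.62
tcp_pos: [0.5635, -0.193, 0.1005]
orientation: [0.002, 0.879, 0.476, 0.002]
clock: 9.25
tcp_pos: [0.5156, -0.2811, 0.1003]
orientation: [0.002, 0.658, 0.753, 0.001]
wrist_force: [-0.0, 0.1, 0.2]
finger_gap: 0.0427
grip_force: 0.0
t 9.25 row xy -0.2031 -0.2616 z 0.1003 yaw 97.69 gap 0.0427 Frow 0.0 0.07 0.21
tool shift [0.0021 0.153  0.0408] turn 1.5681
[ 59.9 111.2] [217.1  83. ] 52.91 row -0.6009747601215856 0.1892478963208318
[358.  367.6] [86.3 54.8] 26.08 row -0.27068764470319523 0.402518341975447
[ 573.6 -489.7] [87.6 34.5] 51.29 row -0.17412327303795344 -0.47615715878009274
[640.2  40.7] [131.1 598.4] 8.13 row -0.035737653796896834 0.04011908638119558
```

View pics/c3.png

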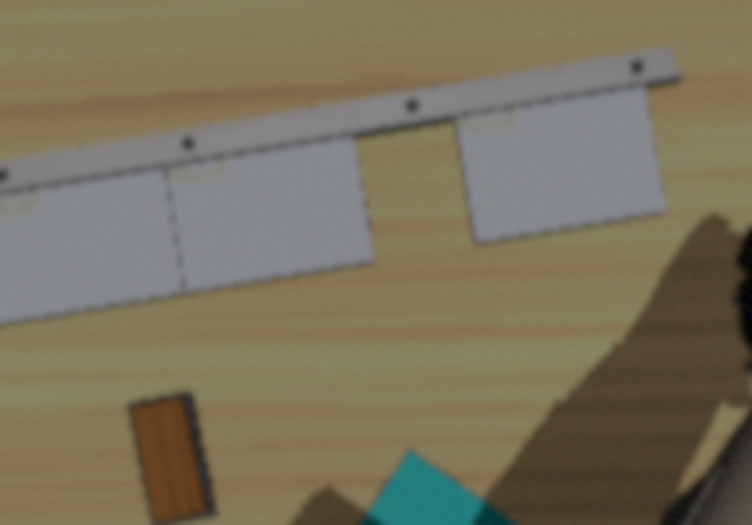

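The block now lies along the straightedge. A gap of about 83 mm remains to the laid block, from (372,262) to (477,242). I'll now push its end.

```bash
python3 -m pendant '[[0,-0.002,0.051,0,0.003],[0,0,0.051,0,0],[0,0,0.051,0,0],[0,0,0,0.03,0],[0,0,0,0.03,0],[0,0,0,0.018,0],[0,0,0,0.004,0],[0,0,0,0,0]]'|sed -n 2,4p; python3 -c "
from h import *
st()"
```

```text
tcp_pos: [0.6664, -0.2619, 0.0181]
orientation: [0.001, 0.659, 0.752, 0.0]
wrist_force: [0.3, -0.2, -0.4]
t 10.3 row xy -0.0511 -0.2632 z 0.0181 yaw 97.59 gap 0.0426 Frow 0.29 -0.21 -0.41
```

```bash
python3 -m pendant '[[0,0.004,0,0,-0.005],[0,0.008,0,0,0],[0,0.008,0,0,0],[0,0.008,0,0,0],[0,0.008,0,0,0],[0,0.008,0,0,0],[0,0.008,0,0,0],[0,0.008,0,0,0]]'|sed -n 2,4p; python3 -c "
from h import *
st()"; python3 -m pendant '[[0,0.008,0,0,0],[0,0.008,0,0,0],[0,0.007,0,0,0],[0,0.006,0,0,0],[0,0.003,0,0,0],[0,0,0,0,0]]'|sed -n 2,4p;  python3 -c "
from h import *
st()"
```

```text
tcp_pos: [0.6582, -0.2033, 0.0179]
orientation: [0.001, 0.657, 0.754, -0.001]
wrist_force: [-0.2, -5.5, 0.9]
t 11.3 row xy -0.0513 -0.204 z 0.0179 yaw 97.87 gap 0.0427 Frow -0.97 -5.39 0.87
tcp_pos: [0.6537, -0.171, 0.0179]
orientation: [0.001, 0.657, 0.754, -0.0]
wrist_force: [-0.7, -5.6, 1.7]
t 12.05 row xy -0.0513 -0.1714 z 0.0179 yaw 97.91 gap 0.0431 Frow -1.45 -5.44 1.7
```

```bash
python3 -m pendant '[[0,0.003,0,0,0],[0,0.003,0,0,0],[0,0.002,0,0,0],[0,0,0,0,0]]'|sed -n 2,4p; python3 -m pendant '[[0,0.0015,0,0,0],[0,0,0,0,0]]'|sed -n 2,4p; python3 -m pendant '[[0,0.0015,0,0,0],[0,0,0,0,0]]'|sed -n 2,4p
python3 - <<'E'
from h import *
st()
im,m,o=rects()
g=cv2.cvtColor(im,cv2.COLOR_RGB2BGR)[115:235,180:395]
cv2.imwrite("pics/c4.png",cv2.resize(g,None,fx=3.5,fy=3.5,interpolation=cv2.INTER_CUBIC))
E
```

```text
tcp_pos: [0.6526, -0.1635, 0.0179]
orientation: [0.001, 0.657, 0.754, -0.0]
wrist_force: [-0.0, -5.4, 2.2]
tcp_pos: [0.6524, -0.1622, 0.0179]
orientation: [0.001, 0.657, 0.754, -0.0]
wrist_force: [0.0, -5.6, 1.6]
tcp_pos: [0.6522, -0.1608, 0.0179]
orientation: [0.001, 0.657, 0.754, -0.001]
wrist_force: [-0.4, -5.3, 1.8]
t 13.05 row xy -0.0514 -0.1611 z 0.0179 yaw 97.88 gap 0.0427 Frow -1.12 -5.18 1.79
```

View pics/c4.png

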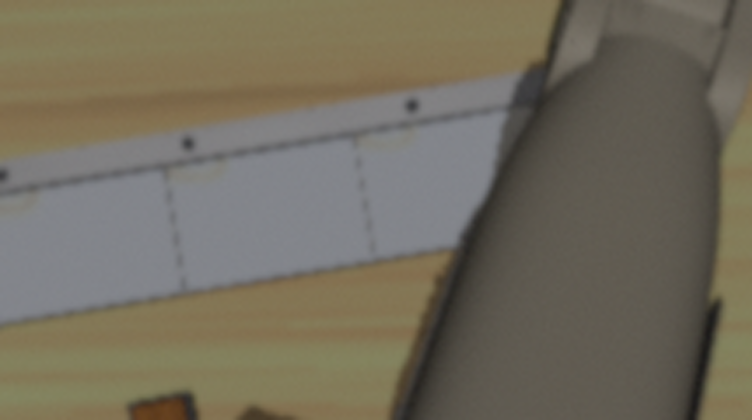

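The joint at (365,200) is nearly closed. I'll creep on until the force rises.

```bash
python3 -m pendant '[[0,0.001,0,0,0],[0,0,0,0,0]]'|sed -n 2,4p; python3 -m pendant '[[0,0.001,0,0,0],[0,0,0,0,0]]'|sed -n 2,4p
```

```text
tcp_pos: [0.6523, -0.1606, 0.0179]
orientation: [0.002, 0.657, 0.754, -0.001]
wrist_force: [0.8, -8.8, 1.3]
tcp_pos: [0.6522, -0.1604, 0.018]
orientation: [0.002, 0.657, 0.754, -0.001]
wrist_force: [0.8, -10.3, 1.0]
```

```bash
python3 -m pendant '[[0,0.001,0,0,0],[0,0,0,0,0]]'|sed -n 2,4p
```

```text
tcp_pos: [0.6522, -0.1602, 0.018]
orientation: [0.003, 0.657, 0.754, -0.002]
wrist_force: [-0.4, -13.3, -0.5]
```

```bash
python3 -m pendant '[[0,-0.025,0,0,0],[0,0,0,-0.04,0],[0,0,0,-0.042,0],[0,0,-0.058,0,0],[0,0,-0.058,0,0],[0,0.0,-0.058,0,0],[0.6,0.0,0,0,0.18],[0.6,0.0,0,0,0.18]]'|sed -n 2p; python3 -m pendant '[[0.6,0,0,0,0.18],[0.6,0,0,0,0.18],[0.6,0,0,0,0.18],[0.6,0,0,0,0.18],[0.6,0,0,0,0.18],[0.6,0,0,0,0.18],[0.6,0,0,0,0.13],[0.6,0,0,0,0]]'|sed -n 2p
python3 - <<'E'
from h import *
go(-.135,-.08,.06)
im,m,o=rects()
for r in o: print(np.round(r[0],1),np.round(r[1],1),round(r[2],2))
g=cv2.cvtColor(im,cv2.COLOR_RGB2BGR)[120:220,150:380]
cv2.imwrite("pics/c5.png",cv2.resize(g,None,fx=3.4,fy=3.4,interpolation=cv2.INTER_CUBIC))
E
```

```text
tcp_pos: [0.4814, -0.2053, 0.0993]
tcp_pos: [0.4823, -0.2052, 0.0991]
t 15.85 row xy -0.2257 -0.1819 z 0.0991 yaw 8.04 gap 0.0684 Frow -1.3 -0.26 -0.14
tool shift [ 0.0911 -0.1015  0.0392] turn 0.0033
[358.  367.6] [86.4 54.6] 26.28
[639.8  41.6] [129.3 595.8] 7.91
```

View pics/c5.png

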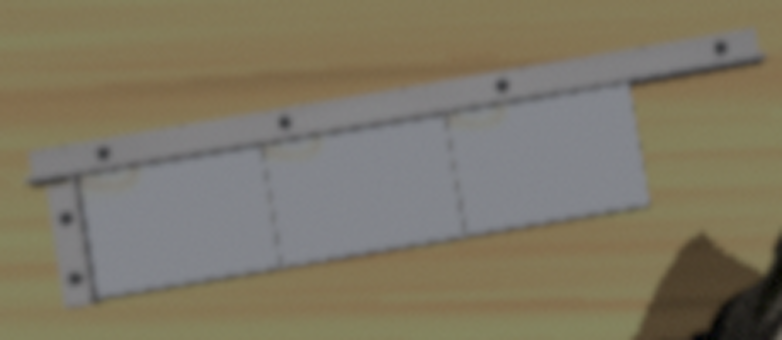

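All three blocks look in line, with the new joint at (455,175) as tight as the old one at (272,205). I'll give the front face one gentle press to make sure the back edge is flush.

```bash
python3 -m pendant '[[0.6,0.03,-0.033,0,0.0033],[0.6,0.03,-0.034,0,0],[0.6,0.03,-0.034,0.01,0],[0.6,0,0,0.045,0],[0.6,0,0,0.03,0],[0.6,0.01,0,0,0],[0.6,0.008,0,0,0],[0.6,0.004,0,0,0]]'|sed -n 2,4p; python3 -c "
from h import *
st()"; python3 -m pendant '[[0.6,0.003,0,0,0],[0.6,0,0,0,0]]'|sed -n 2,4p; python3 -c "
from h import *
st()"
```

```text
tcp_pos: [0.5812, -0.0903, 0.0153]
orientation: [0.0, 0.998, 0.068, 0.001]
wrist_force: [-0.1, 0.0, 0.8]
t 16.9 row xy -0.1121 -0.0816 z 0.0153 yaw 7.8 gap 0.0681 Frow -0.06 0.02 0.82
tcp_pos: [0.583, -0.0897, 0.0147]
orientation: [0.0, 0.998, 0.068, 0.0]
wrist_force: [-0.9, 0.3, 0.2]
t 17.15 row xy -0.1103 -0.0812 z 0.0147 yaw 7.78 gap 0.0684 Frow -0.9 0.39 0.16
```

```bash
for i in 1; do python3 -m pendant '[[0.6,0.0015,0,0,0],[0.6,0,0,0,0]]'|sed -n 2,4p; python3 -m pendant '[[0.6,0.001,0,0,0],[0.6,0,0,0,0]]'|sed -n 2,4p; done; python3 -c "
from h import *
st()"
```

```text
tcp_pos: [0.5841, -0.0895, 0.0144]
orientation: [0.0, 0.998, 0.068, 0.0]
wrist_force: [-0.3, -0.7, 0.0]
tcp_pos: [0.5844, -0.0893, 0.0142]
orientation: [0.0, 0.998, 0.068, -0.001]
wrist_force: [-3.6, -1.2, 1.1]
t 17.65 row xy -0.1088 -0.081 z 0.0142 yaw 7.78 gap 0.0683 Frow -3.7 -0.68 1.11
```

```bash
python3 -m pendant '[[0.6,0.0015,0,0,0],[0.6,0,0,0,0]]'|sed -n 2,4p; python3 -c "
from h import *
st()"
```

```text
tcp_pos: [0.5845, -0.0892, 0.0141]
orientation: [0.0, 0.998, 0.068, -0.002]
wrist_force: [-6.6, -2.2, 6.0]
t 17.9 row xy -0.1087 -0.0809 z 0.0141 yaw 7.77 gap 0.0682 Frow -6.84 -1.32 6.02
```

```bash
python3 -m pendant '[[0.6,0.002,0,0,0],[0.6,0,0,0,0]]'|sed -n 2,4p; python3 -m pendant '[[0.6,-0.02,0,0,0],[0.6,-0.02,0,-0.02,0],[0.6,0,0,-0.05,0],[0.6,-0.05,0.02,-0.02,0],[0.6,-0.03,0.05,0,0],[0.6,0,0.05,0,0],[0.6,0,0.05,0,0],[0.6,0,0.0,0,0]]'|sed -n 2,4p
python3 - <<'E'
from h import *
im,m,o=rects()
for r in o: print(np.round(r[0],1),np.round(r[1],1),round(r[2],2))
a=cv2.resize(im[120:220,180:340],None,fx=5,fy=5,interpolation=cv2.INTER_CUBIC)[:300]
s=env.read_camera("scene");p=pix([np.r_[O,.02]],"scene")[0].astype(int)
b=cv2.resize(s[p[1]-30:p[1]+30,p[0]-80:p[0]+80],None,fx=5,fy=5,interpolation=cv2.INTER_CUBIC)
cv2.imwrite("pics/c6.png",np.vstack([a,b])[:,:,::-1])
E
```

```text
tcp_pos: [0.5845, -0.0891, 0.0139]
orientation: [0.0, 0.998, 0.068, -0.004]
wrist_force: [-13.1, -2.9, 9.5]
tcp_pos: [0.4938, -0.2775, 0.1046]
orientation: [0.001, 0.998, 0.066, 0.001]
wrist_force: [-0.2, 0.9, 0.8]
[ 19.6 133.2] [211.3  81.9] 50.56
[358.  367.6] [86.3 54.8] 26.08
[ 535.2 -485.5] [88.7 31.8] 50.24
[640.1  40.5] [131. 598.] 8.11
```

View pics/c6.png

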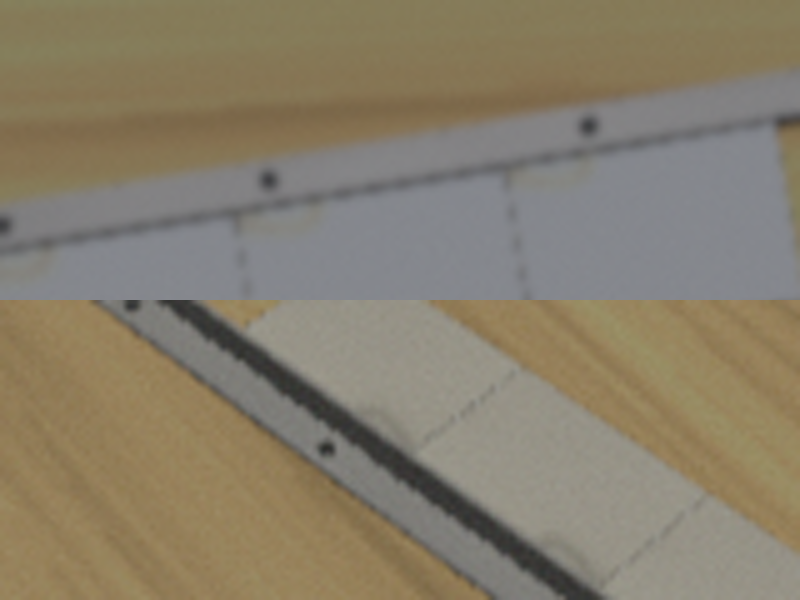

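The joint at (515,230) in the top view and (470,410) in the scene view looks as tight as the one between the two laid blocks. The back edge is flush and the hand is clear, so I'm handing in.

```bash
python3 -c "
from workcell import env
print(env.hand_in())"
```

```text
the job is handed in; nothing more can be done
None
```

I pushed the third block flush against the straightedge and butted it up to the laid block; both cameras show no visible gap at either, the hand is clear, and the job is handed in (about 19 s of 58 s used).

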